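# Release the eccentric lock and feed the cap under the drill guide

### The arm

A 6-joint arm with a two-finger parallel gripper is mounted at the origin on a cart in front of the work surface, level with it; the furniture and walls round the work are solid. World frame = base frame: x ahead of the robot, y to its left, z up, the work surface at z = 0. Lengths are in m, angles in degrees, forces in N, time in s.
With the tool pointing down it reaches from about 0.25 to 0.725 m from the base axis. Payload 9.7 kg.
Tool frame: the origin (TCP) lies at the very end of the fingers, on their centre line; the grasp point (between the pads) lies 19 mm behind it; x points along the fingers, z is the direction in which the jaws open and shut, and the axes are right-handed (so a half turn about x gives the same grasp; the last joint's range is limited). The gripper opens to 85 mm and grips with 20 to 120 N. Pads are 22 mm wide; open, the fingers measure 114 mm over their backs; the gripper's body (76 mm by 85 mm) begins 54 mm behind the grasp point. The pads swing forward as they close: fully open they stand 13 mm farther back than shut.
Start: joints at [-67.724, 4.979, 10.078, 95.1, 0, 90], TCP at [0.208, -0.509, 0.231] pointing down, gripper open.
Joint ranges: [-179.16, 179.16], [-48.56, 103.87], [-65.8, 70.77], [-126.05, 130.52], [-82.76, 87.17], [-180, 180]. Speed limits (degrees/s): [127.2, 127.2, 147.25, 180, 180, 180].

### API

Orientations are given as [roll, pitch, yaw] about the fixed x, y, z axes, in that order (R = Rz(yaw) Ry(pitch) Rx(roll)).
In Python, from workcell import sensors, vision, job_done gives the robot as it stands.
- The arm moves only by the tool carry_out, never from a script. Its argument "increments" is a list of rows, each a list of 7 numbers: the turn, a rotation vector about the tool's x, y, z in degrees, then the shift along the tool's x, y, z in mm, then the opening in per cent of the stroke, from 0 (shut) to 100 (fully open). A call has 1 to 12 rows; each row shifts and turns the commanded pose from where the row before left it, along the tool's axes as they then stand; what a row does not reach is not made up. A row lasts 1/8 s, in which the tool goes at most 62.5 mm and 10.7 degrees, less where a joint would pass 70% of its speed; a pose out of reach is approached as far as the arm can. A call is refused whole if a number of a shift passes 62.5 or a number of a turn 10.7, either way. A call with a gripper value outside its range is refused whole. The fingers move at their own pace and stop on an object; "squeeze" is the grip in N (left out, the last holds). Time passes only in rows, so rows that do not move let the fingers close. It gives the time, the measured TCP pose, the force and the opening at its end, in the units of the state.
- sensors.get_obs(): the state, without advancing time (a new reading comes with each control period).
- vision.camera(name): name is "scene" or "top"; returns the picture (400x640x3 uint8, red, green, blue); there is no depth.
- vision.calibration(name): a dict with "camera_matrix" (3x3 intrinsics, pixels), "extrinsics" (4x4, takes a point from world to camera coordinates). Camera axes: x right, y up, looking along -z (the intrinsics and any distortion apply to the point x, -y, -z); pixel columns grow to the right and rows downward; lengths in m; the calibration is good to about 2 mm. A picture is of the moment at which its call begins. calibration takes no time and is no camera call.
- job_done(): hands the job in, once; it reports no verdict.
The state is a dict: "time": time; "q": joint angles; "qd": joint speeds; "joint_efforts": joint torques, N m; "ee_pos": TCP position; "tcp_rot": TCP orientation; "wrist_force": force on the tool from outside, world axes, zero at the start; "torque": the same for the moment, N m; "opening": finger opening in m.
Only numpy, scipy, OpenCV 4.12 (cv2) and the standard library are available. Lean on these libraries where they do the work, as an engineer would, in place of code of your own. Each camera call takes 0.05 s, during which the arm holds its last target.

### The job

Get the brass cap in the small drilling jig ready for drilling. With the fingertips, push the knob of the cam lever round until the lever lies over the brass index rib, which puts the cam's low point towards the roller; only then push the slide forward by its upright push plate, all the way home, so that it seats the cap in the V stop under the drill guide. Do not shove the slide hard against the cam, do not grip or force the lever, do not touch or lift the cap, and leave the block, tin and pliers beside the jig where they are.

Things in the scene. Friction and masses are not known exactly. Their poses are not given: they have to be found in the camera images.
- jig: Drilling jig, fixed: aluminium plate 12 mm thick, about 200 x 155 mm. Origin on the bench top, 102 mm ahead of the plate's rear edge; +x is the slide's forward direction, +y (left) the cam's side. Rails 22 mm high run along x, 25 mm either side of the centre line. 50 to 72 mm ahead, an arm from a post on the right spans the V stop, ending 19 mm left of centre, with a brass drill guide, top 60 mm high.
- nest (a point): Where the centre of the cap's underside belongs: in the V stop under the drill guide, 61 mm ahead of the jig's origin on its centre line, 12 mm above the bench (top of the base plate).
- slide (a joint): Travel of the follower slide (m) along the jig's +x: 0 fully back, 0.050 fully home against its stop. Starts between 0 and 0.008. Friction about 2 N, no spring: it stays where it is left. Its V nose, some 59 to 75 mm ahead of the rear face of the push plate, centres the cap and pushes it along the bed.
- push_pad (a point): Centre of the rear face (facing the jig's -x) of the slide's upright steel push plate, 65 mm above the bench; moves with the slide. The plate is 34 mm wide (jig y), 10 mm thick and its top is 86 mm above the bench. On the jig's centre line; nothing behind it is higher than 26 mm.
- cam (a joint): Angle of cam and lever (rad), upright axis: 0 = low point towards the roller, lever over the 24 mm brass index rib (pointing back, 160 deg counter-clockwise from the jig's +x). Grows clockwise seen from above; range -0.4 to 2.4, no stop at 0. Starts at 1.2 to 1.95, lever out to the left. Stiff, no spring, about 3.5 N at the knob: stays where left. The roller passes only between about -0.7 and 0.7.
- cam_axis (a point): A point on the upright axis of the cam, 60 mm above the bench, 55 mm left (jig +y) of the jig's origin.
- lever_knob (a point): Centre of the working part of the black upright knob at the end of the cam lever, 65 mm above the bench, 55 mm from the cam axis; moves with the lever. The knob is a round post of 14 mm diameter, free from 46 to 85 mm above the bench; the lever is a 10 mm round steel bar at 40 mm above the bench.
- cam_plate (a point): Centre of the top face of the dark steel cam plate, an eccentric disc of 48 mm diameter, 24 to 34 mm above the bench, whose centre is 10 mm off the cam axis towards the cam's high side; turns with the lever.
- roller (a point): Top centre of the brass follower roller, 12 mm in diameter and 14 mm high, on the left flank of the slide; 37 mm above the bench. It runs into the cam plate unless the cam's low point is turned to it.
- blank_cap: The loose brass cap to be drilled: round, 30 mm in diameter, 10 mm high, lying on the bed between the rails ahead of the slide's nose. Origin at the centre of its underside, 12 mm above the bench. To be moved only by the slide.
- doming_block: Bystander: loose steel block with hollows, 34 mm cube, to the right of the jig; origin at the centre of its underside.
- amber_tin: Bystander: loose round brass tin, 51 mm in diameter, 19 mm high, to the right of the jig; origin at the centre of its underside.
- pliers_flat: Bystander: loose flat pliers, 130 x 42 x 10 mm, lying along its own y to the right of the jig; origin at the centre of its underside.
Not all that is in view belongs to the job. What is shaped like the blank_cap but purple is not meant.

How it is judged (in metres and radians):
On the way, in this order (a step that is already met when the one before it is completed fails the run):
1. the cam is turned to its low point while the slide is still back (value of joint cam between -0.3 and 0.3 rad and value of joint slide below 0.025 m), for 0.2 s.
2. the slide is home and the cap is in the V stop (value of joint cam between -0.3 and 0.3 rad and value of joint slide above 0.047 m and horizontal distance between blank_cap and nest below 0.004 m), for 0.2 s.
At the end, for the whole second after the job is handed in: The cam is within 0.3 rad of its low point, the slide within 3 mm of fully home, and the cap lies flat and at rest on the bed, its centre within 4 mm of the V stop's centre (all of step 2 and height (world z) of blank_cap below 0.0145 m and angle between blank_cap's own z axis and vertical below 0.1 rad and linear speed of blank_cap below 0.02 m/s and velocity of joint slide between -0.01 and 0.01 m/s); the robot touches nothing.
It fails at once if the slide is shoved against the cam with more than 10 N (contact force between slide and cam above 10 N).
It fails at once if the lever is gripped or forced (more than 30 N on its knob) (contact force between the fingers and cam above 30 N).
It fails at once if the robot touches the cap (contact force between any of the fingers, the arm and blank_cap above 0.5 N).
It fails at once if the cap is lifted (height (world z) of blank_cap above 0.02 m).
It fails at once if the block, tin or pliers are moved more than 15 mm (distance of any of doming_block, amber_tin, pliers_flat from where it was at the start of the episode above 0.015 m).
It also fails if it takes over 42 s, if anything falls off the work surface, if the arm or the gripper's body presses on something with over 40 N, if the wrist force passes 120 N, or if a joint passes its speed limit or range.

## Working session

There is one attempt and no reset: what is moved stays moved. The work goes in short steps, Python scripts to look and compute and a tool call to move; the robot and the scene stay as the last step left them, time stands still between calls to the robot, and variables do not carry over. Pictures are saved under pics/ and viewed, and the job is handed in when it is done.

Besides the shell and the picture viewer there is one more tool, called after "Emit:" in YAML: its name, and indented under it one key for each argument. carry_out: Moves the arm, as the interface text tells. Its arguments: {"type":"object","properties":{"increments":{"type":"array"},"squeeze":{"type":"number"}},"required":["increments"]}

```bash
mkdir -p pics; ls; python3 - <<'E'
from workcell import sensors, vision
import cv2
for n in("scene","top"):
    cv2.imwrite(f"pics/{n}0.png",cv2.cvtColor(vision.camera(n),cv2.COLOR_RGB2BGR)); c=vision.calibration(n);print(c)
print(sensors.get_obs())
E
```

```text
pics
{'camera_matrix': array([[460.15283391,   0.        , 322.18599194],
       [  0.        , 460.15283391, 195.82671998],
       [  0.        ,   0.        ,   1.        ]]), 'extrinsics': array([[ 0.18874503, -0.98178102,  0.0219396 , -0.37664889],
       [ 0.60558835,  0.13395219,  0.78442307, -0.26792484],
       [-0.77307054, -0.13476959,  0.61983796, -0.5871505 ],
       [ 0.        ,  0.        ,  0.        ,  1.        ]])}
{'camera_matrix': array([[380.07703663,   0.        , 322.52344555],
       [  0.        , 380.07703663, 196.08392548],
       [  0.        ,   0.        ,   1.        ]]), 'extrinsics': array([[-0.02786705, -0.99960895,  0.00231631, -0.30095205],
       [ 0.9954772 , -0.02754118,  0.09092105, -0.45997512],
       [-0.0908217 ,  0.00483953,  0.99585541, -0.88839612],
       [ 0.        ,  0.        ,  0.        ,  1.        ]])}
{'time': 0.1, 'q': array([-6.77236120e+01,  5.00906422e+00,  1.00390794e+01,  9.50977224e+01,
        5.86385526e-04,  8.99998194e+01]), 'qd': array([-0.03540494, -0.0879136 ,  0.12761247,  0.00510861, -0.07724371,
       -0.0690256 ]), 'joint_efforts': array([-7.63739972e-04, -5.21561015e+01,  4.65651834e+01,  1.61734514e-02,
       -5.40579583e-05, -1.59609806e-05]), 'ee_pos': array([ 0.20842181, -0.5087743 ,  0.23064401]), 'tcp_rot': array([179.50361553,  89.93229028, 111.78018388]), 'wrist_force': array([-0.31113037,  0.41625519,  0.05953007]), 'torque': array([-0.02184585,  0.02296031,  0.01582874]), 'opening': 0.08555759776724528}
```

View pics/scene0.png

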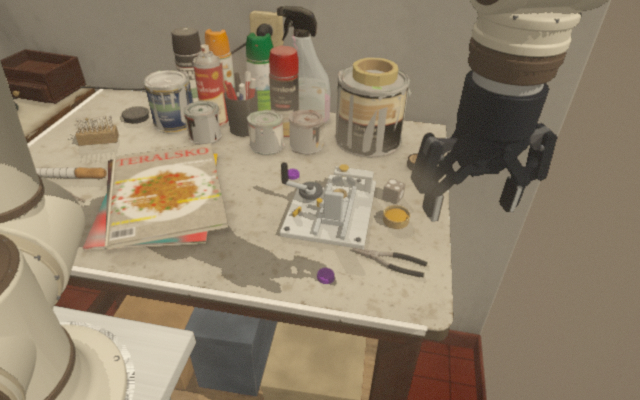

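View pics/top0.png

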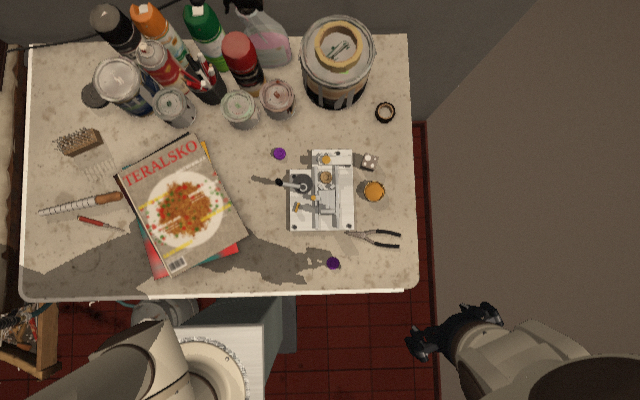

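```bash
python3 - <<'E'
import cv2
a=cv2.imread("pics/top0.png")[135:250,240:400]; cv2.imwrite("pics/t1.png",cv2.resize(a,None,fx=5,fy=5,interpolation=cv2.INTER_CUBIC))
a=cv2.imread("pics/scene0.png")[150:255,270:420]; cv2.imwrite("pics/s1.png",cv2.resize(a,None,fx=5,fy=5,interpolation=cv2.INTER_CUBIC))
E
```

```text
(no output)
```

View pics/t1.png

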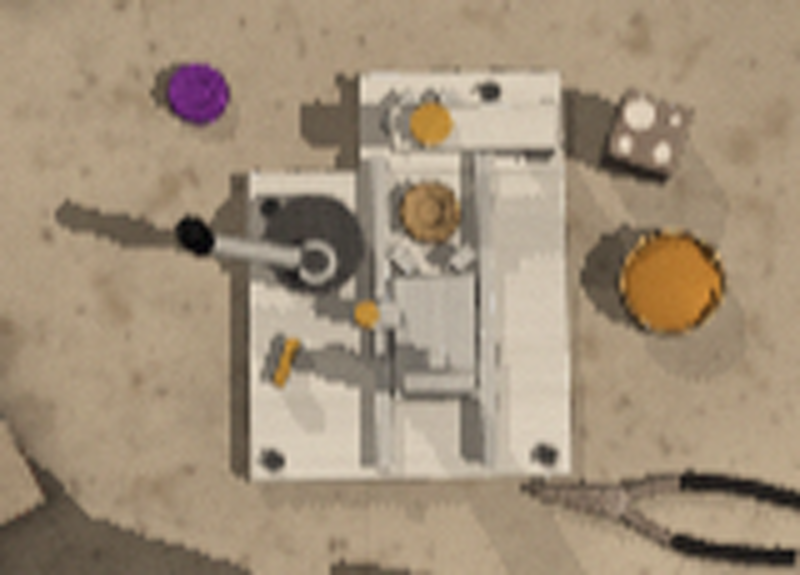

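View pics/s1.png

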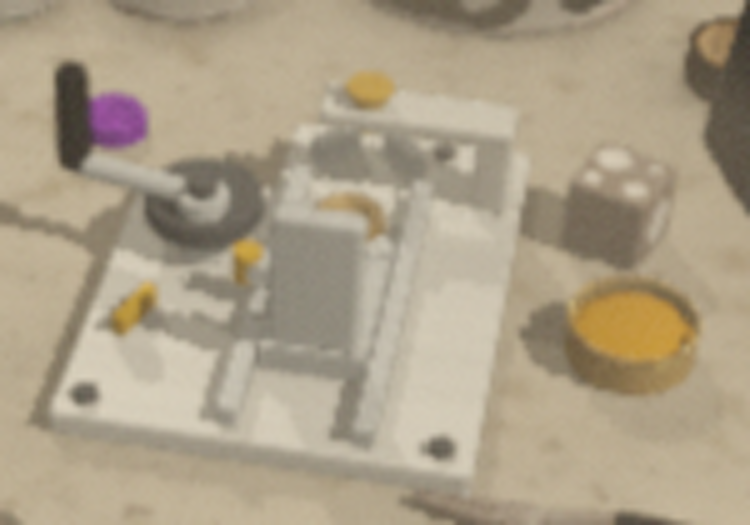

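```bash
cat > h.py <<'E'
import numpy as np
from workcell import vision
def ray(n,u,v):
    c=vision.calibration(n);K=c["camera_matrix"];E=c["extrinsics"]
    d=np.array([(u-K[0,2])/K[0,0],-(v-K[1,2])/K[1,1],-1.]);R=E[:3,:3]
    return -R.T@E[:3,3],R.T@d
def pl(n,u,v,z):
    o,d=ray(n,u,v);return o+d*(z-o[2])/d[2]
def proj(n,P):
    c=vision.calibration(n);K=c["camera_matrix"];E=c["extrinsics"]
    p=E[:3,:3]@P+E[:3,3];return K[0,0]*p[0]/-p[2]+K[0,2],-K[1,1]*p[1]/-p[2]+K[1,2]
E
python3 - <<'E'
from h import *
T=lambda u,v,z:pl("top",240+(u-2)/5,135+(v-2)/5,z)
S=lambda u,v,z:pl("scene",270+(u-2)/5,150+(v-2)/5,z)
for n,f,u,v,z in [("guide",T,431,123,.06),("guideS",S,370,88,.06),("roller",T,367,313,.037),("rollerS",S,247,247,.037),("hub",T,317,262,.046),("rearL",T,250,480,.012),("rearR",T,570,473,.012),("frontL",T,250,172,.012),("rearLS",S,52,412,.012),("rearRS",S,470,482,.012),("knobtop",T,195,236,.085),("knobS",S,70,70,.085),("plateTopRearL",T,402,392,.086),("plTRR",T,476,390,.086),("plS L",S,275,210,.086),("plS R",S,365,223,.086),("cap",T,430,212,.022)]:
    print(n,f(u,v,z).round(4))
E
```

```text
guide [ 0.5333 -0.3234  0.06  ]
guideS [ 0.5305 -0.3238  0.06  ]
roller [ 0.448  -0.2911  0.037 ]
rollerS [ 0.4488 -0.2904  0.037 ]
hub [ 0.4717 -0.2685  0.046 ]
rearL [ 0.3714 -0.2324  0.012 ]
rearR [ 0.3705 -0.386   0.012 ]
frontL [ 0.5207 -0.2354  0.012 ]
rearLS [ 0.3704 -0.2342  0.012 ]
rearRS [ 0.3665 -0.3872  0.012 ]
knobtop [ 0.4804 -0.2162  0.085 ]
knobS [ 0.4812 -0.2143  0.085 ]
plateTopRearL [ 0.4081 -0.3067  0.086 ]
plTRR [ 0.4081 -0.3394  0.086 ]
plS L [ 0.4112 -0.307   0.086 ]
plS R [ 0.4107 -0.3392  0.086 ]
cap [ 0.4972 -0.3223  0.022 ]
```

The top view shows the knob near (279,182) px, the hub near (303,187), the guide at (326,160) and the push plate's rear edge near (328,213). From these I get a jig yaw of about -1°, origin (0.471,-0.3225), the cam lever at about 1.38 rad and the slide near the back.

Emit:
carry_out:
  increments:
    - [0,0,0,0,20,-8,0]
    - [0,0,0,0,38,-15,0]
    - [0,0,0,0,38,-15,0]
    - [0,0,0,0,38,-15,0]
    - [0,0,0,0,38,-15,0]
    - [0,0,0,0,38,-15,0]
    - [0,0,0,0,38,-15,0]
    - [0,0,0,0,38,-15,0]
    - [0,0,0,0,38,-15,0]
    - [0,0,0,0,38,-15,0]
    - [0,0,0,0,20,-10,0]
    - [0,0,0,0,0,0,0]

```text
time: 1.6
ee_pos: [0.5047, -0.2204, 0.2309]
tcp_rot: [-156.1, 90.0, 136.3]
wrist_force: [-0.5, 0.4, -0.3]
opening: 0.0003
```

Emit:
carry_out:
  increments:
    - [8,0,0,0,0,0,0]
    - [8,0,0,0,0,0,0]
    - [8,0,0,0,0,0,0]
    - [8,0,0,0,0,0,0]
    - [0,0,0,0,0,0,0]

```text
time: 2.22
ee_pos: [0.5035, -0.2226, 0.2313]
tcp_rot: [-87.2, 90.0, 173.1]
wrist_force: [-0.9, -0.0, 0.4]
opening: -0.0004
```

```bash
python3 - <<'E'
from workcell import sensors, vision
import cv2
from h import *
o=sensors.get_obs();print(o['ee_pos'],o['tcp_rot'],o['q'])
a=cv2.cvtColor(vision.camera("scene"),cv2.COLOR_RGB2BGR)[60:260,220:440]
cv2.imwrite("pics/s2.png",cv2.resize(a,None,fx=3,fy=3,interpolation=cv2.INTER_CUBIC))
E
```

```text
[ 0.50348076 -0.22260928  0.23134407] [-87.23710869  89.99111246 173.0672663 ] [-2.38508277e+01  5.05847068e+00  1.01701647e+01  9.51201970e+01
 -2.58631204e-03  1.65844798e+02]
```

View pics/s2.png

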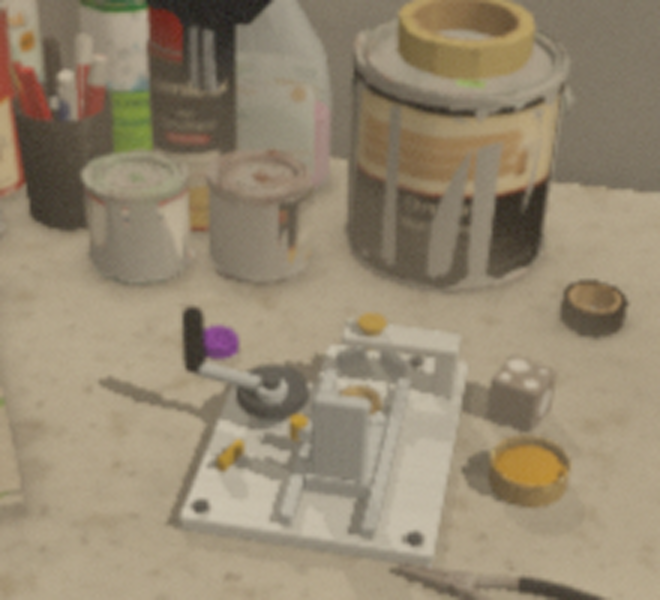

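```bash
python3 - <<'E'
from workcell import sensors, vision
import cv2
from h import *
o=sensors.get_obs();print(o['ee_pos'],proj("scene",o['ee_pos']),proj("top",o['ee_pos']))
cv2.imwrite("pics/s3.png",cv2.cvtColor(vision.camera("scene"),cv2.COLOR_RGB2BGR))
E
```

```text
[ 0.5035859  -0.22264125  0.23137985] (np.float64(288.98638658511993), np.float64(87.6884076004923)) (np.float64(272.9663360820587), np.float64(159.14218851814414))
```

View pics/s3.png

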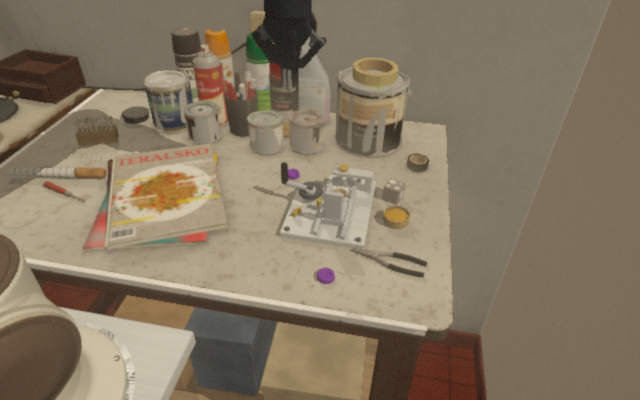

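Emit:
carry_out:
  increments:
    - [0,0,0,15,10,-4,0]
    - [0,0,0,30,0,0,0]
    - [0,0,0,30,0,0,0]
    - [0,0,0,30,0,0,0]
    - [0,0,0,30,0,0,0]
    - [0,0,0,25,0,0,0]
    - [0,0,0,15,0,0,0]
    - [0,0,0,0,0,0,0]
    - [0,0,0,0,0,0,0]

```text
time: 3.45
ee_pos: [0.515, -0.2205, 0.0571]
tcp_rot: [76.2, 89.9, -23.5]
wrist_force: [0.1, -0.5, 0.9]
opening: 0.0003
```

```bash
python3 - <<'E'
from workcell import sensors, vision
import cv2
from h import *
o=sensors.get_obs();print(o['ee_pos'],o['tcp_rot'],proj("scene",o['ee_pos']),proj("top",o['ee_pos']))
a=cv2.cvtColor(vision.camera("scene"),cv2.COLOR_RGB2BGR)[100:260,240:420]
b=cv2.cvtColor(vision.camera("top"),cv2.COLOR_RGB2BGR)[110:250,220:400]
cv2.imwrite("pics/s4.png",cv2.resize(a,None,fx=3.5,fy=3.5,interpolation=cv2.INTER_CUBIC))
cv2.imwrite("pics/t4.png",cv2.resize(b,None,fx=4,fy=4,interpolation=cv2.INTER_CUBIC))
E
```

```text
[ 0.51503682 -0.2204724   0.05712332] [ 76.19477347  89.93263085 -23.51219333] (np.float64(291.3174339026793), np.float64(166.19722929779124)) (np.float64(281.55466729271075), np.float64(168.42245620592692))
```

View pics/s4.png

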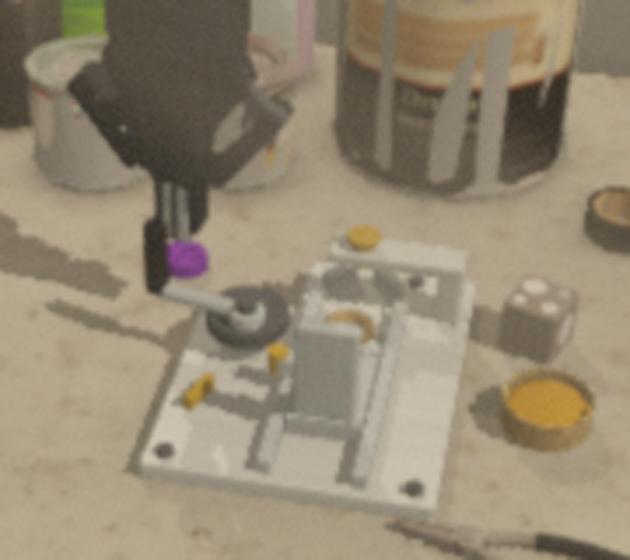

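View pics/t4.png

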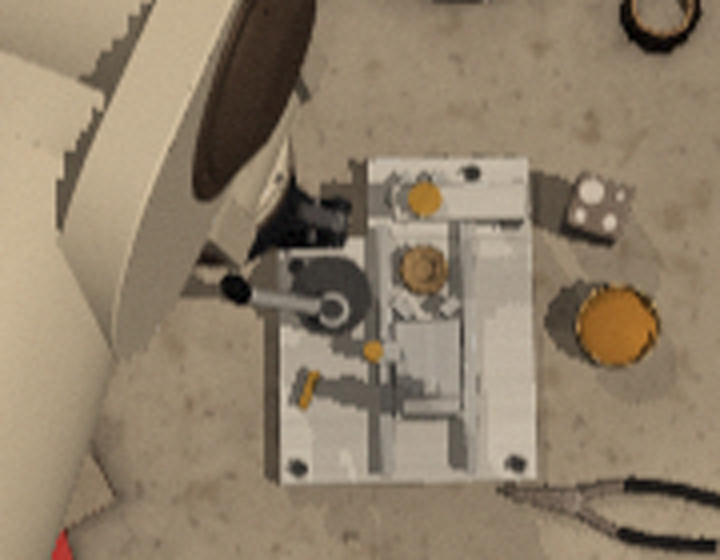

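Emit:
carry_out:
  increments:
    - [0,0,0,0,-3,0,0]
    - [0,0,0,0,-3,0,0]
    - [0,0,0,0,-3,0,0]
    - [0,0,0,0,-2,0,0]
    - [0,0,0,0,-1,0,0]
    - [0,0,0,0,0,0,0]

```text
time: 4.3
ee_pos: [0.5027, -0.2183, 0.0563]
tcp_rot: [106.7, 90.0, 7.0]
wrist_force: [-0.3, 0.9, 0.2]
opening: 0.0003
```

Emit:
carry_out:
  increments:
    - [0,0,0,0,-1.5,0,0]
    - [0,0,0,0,-1.5,0,0]
    - [0,0,0,0,0,0,0]

```text
time: 4.68
ee_pos: [0.5, -0.2177, 0.0563]
tcp_rot: [99.4, 90.0, -0.3]
wrist_force: [2.9, -0.1, -1.1]
opening: 0.0
```

Emit:
carry_out:
  increments:
    - [-4,0,0,0,-3.9,-1.1,0]
    - [-4,0,0,0,-3.9,-1.1,0]
    - [-4,0,0,0,-3.9,-1.1,0]
    - [-4,0,0,0,-3.9,-1.1,0]
    - [-4,0,0,0,-3.9,-1.1,0]
    - [0,0,0,0,0,0,0]

```text
time: 5.42
ee_pos: [0.4804, -0.2115, 0.0563]
tcp_rot: [-179.9, 90.0, 100.4]
wrist_force: [1.1, 0.5, -0.1]
opening: 0.0002
```

```bash
python3 - <<'E'
from workcell import sensors, vision
import cv2
from h import *
o=sensors.get_obs();print(o['ee_pos'],o['tcp_rot'])
b=cv2.cvtColor(vision.camera("top"),cv2.COLOR_RGB2BGR)[110:250,220:400]
cv2.imwrite("pics/t5.png",cv2.resize(b,None,fx=4,fy=4,interpolation=cv2.INTER_CUBIC))
E
```

```text
[ 0.48036794 -0.21151352  0.05630887] [-179.8579845    89.98126821  100.39696922]
```

View pics/t5.png

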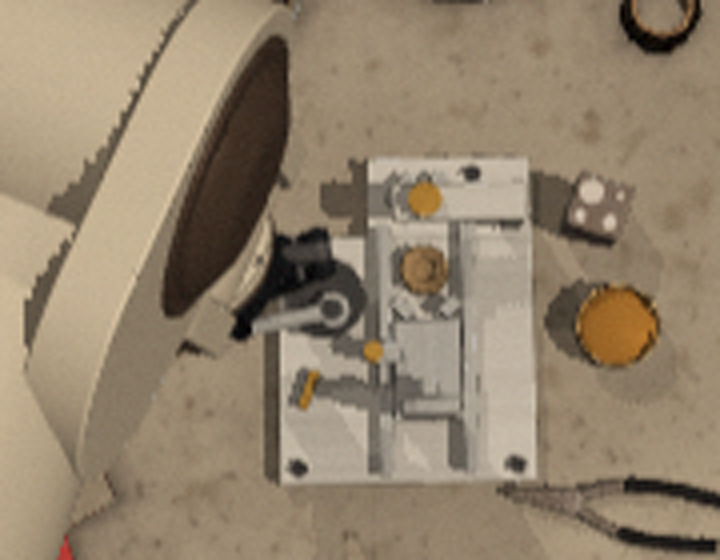

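Emit:
carry_out:
  increments:
    - [-4,0,0,0,-3.9,-1.1,0]
    - [-4,0,0,0,-3.9,-1.1,0]
    - [-4,0,0,0,-3.9,-1.1,0]
    - [-4,0,0,0,-3.9,-1.1,0]
    - [-4,0,0,0,-3.9,-1.1,0]
    - [-4,0,0,0,-3.9,-1.1,0]
    - [-4,0,0,0,-3.9,-1.1,0]
    - [-4,0,0,0,-3.9,-1.1,0]
    - [-4,0,0,0,-3.9,-1.1,0]
    - [0,0,0,0,0,0,0]

```text
time: 6.72
ee_pos: [0.4452, -0.2184, 0.0563]
tcp_rot: [-35.2, 90.0, -79.1]
wrist_force: [0.9, 0.3, -0.9]
opening: 0.0003
```

```bash
python3 - <<'E'
from workcell import sensors, vision
import cv2
from h import *
o=sensors.get_obs();p=o['ee_pos'];print(p,o['tcp_rot'])
az=np.radians(o['tcp_rot'][2]-o['tcp_rot'][0]+90);y=np.array([np.cos(az),np.sin(az)])
k=p[:2]-18.6e-3*y
print(np.degrees(az)%360,k, np.degrees(np.arctan2(*(k-[.4718,-.268])[::-1])))
b=cv2.cvtColor(vision.camera("top"),cv2.COLOR_RGB2BGR)[110:250,220:400]
cv2.imwrite("pics/t6.png",cv2.resize(b,None,fx=4,fy=4,interpolation=cv2.INTER_CUBIC))
E
```

```text
[ 0.44524791 -0.21841422  0.05633679] [-35.22276873  89.98900835 -79.05376174]
46.16900699025377 [ 0.43236679 -0.231832  ] 137.47306515130956
```

View pics/t6.png

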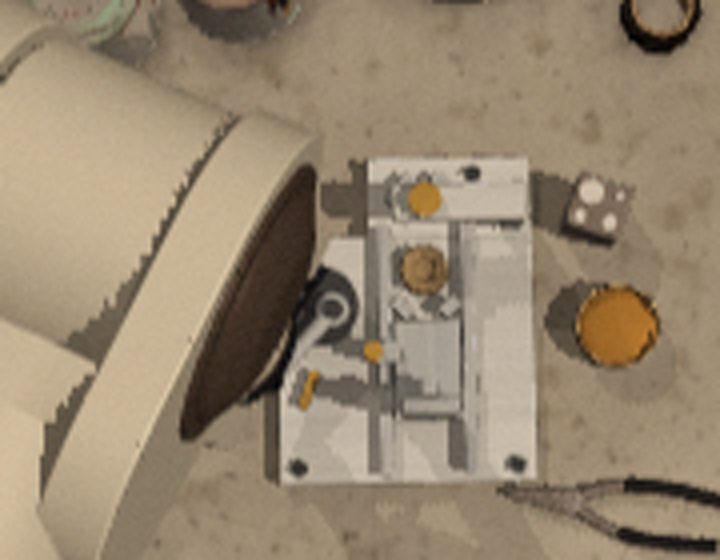

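Emit:
carry_out:
  increments:
    - [-4,0,0,0,-3.9,-1.1,0]
    - [-4,0,0,0,-3.9,-1.1,0]
    - [-4,0,0,0,-3.9,-1.1,0]
    - [-4,0,0,0,-3.9,-1.1,0]
    - [-4,0,0,0,-3.9,-1.1,0]
    - [0,0,0,0,0,0,0]

```text
time: 7.52
ee_pos: [0.4295, -0.2309, 0.0563]
tcp_rot: [-93.9, 90.0, -117.8]
wrist_force: [0.2, 0.9, 0.7]
opening: 0.0
```

```bash
cat > c.py <<'E'
from workcell import sensors, vision
import cv2,sys
from h import *
o=sensors.get_obs();p=o['ee_pos'];print(p,o['tcp_rot'])
az=np.radians(o['tcp_rot'][2]-o['tcp_rot'][0]+90);y=np.array([np.cos(az),np.sin(az)])
k=p[:2]-18.6e-3*y
print(np.degrees(az)%360,k, np.degrees(np.arctan2(*(k-[.4718,-.268])[::-1])))
n=sys.argv[1]
b=cv2.cvtColor(vision.camera("top"),cv2.COLOR_RGB2BGR)[125:245,280:380]
a=cv2.cvtColor(vision.camera("scene"),cv2.COLOR_RGB2BGR)[130:250,270:390]
cv2.imwrite(f"pics/{n}.png",cv2.resize(np.hstack([b,a]),None,fx=3.6,fy=4,interpolation=cv2.INTER_CUBIC))
E
python3 c.py t7
```

```text
[ 0.42951563 -0.23089441  0.05634771] [ -93.91588593   89.996781   -117.77592264]
66.1399632878482 [ 0.42199186 -0.24790478] 158.0282645684891
```

View pics/t7.png

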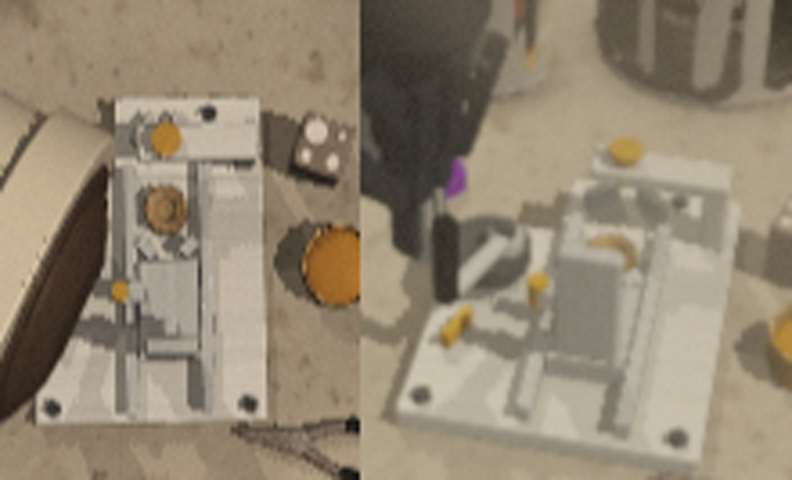

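```bash
python3 - <<'E'
from h import *
S=lambda u,v,z:pl("scene",270+(u-360-1.8)/3.6,130+(v-2)/4,z)
for u,v,z in [(444,220,.085),(446,297,.046),(457,327,.022)]:
    P=S(u,v,z);print(P,np.degrees(np.arctan2(*(P[:2]-[.4718,-.268])[::-1])))
E
```

```text
[ 0.42058377 -0.24719639  0.085     ] 157.89342207006678
[ 0.41392363 -0.24916867  0.046     ] 161.97657873177084
[ 0.42191228 -0.2527124   0.022     ] 162.96283331598877
```

Emit:
carry_out:
  increments:
    - [0,0,0,0,5,0,0]
    - [0,0,0,0,15,0,0]
    - [0,0,0,-30,0,0,0]
    - [0,0,0,-40,0,0,0]
    - [9.6,0,0,-30,0,0,0]
    - [9.6,0,0,0,0,0,0]
    - [9.6,0,0,0,0,0,0]
    - [9.6,0,0,0,0,0,0]
    - [9.6,0,0,0,0,0,0]
    - [9.6,0,0,0,0,0,0]
    - [9.6,0,0,0,0,0,0]
    - [0,0,0,0,0,0,0]

```text
time: 9.12
ee_pos: [0.4377, -0.2118, 0.1562]
tcp_rot: [-101.3, 90.0, 167.8]
wrist_force: [0.1, -0.1, 0.3]
opening: 0.0
```

```bash
python3 c.py t8
```

```text
[ 0.43769274 -0.21180543  0.15622636] [-101.31502623   89.98406641  167.83617864]
359.1512048723309 [ 0.41909478 -0.2115299 ] 133.02494975233077
```

View pics/t8.png

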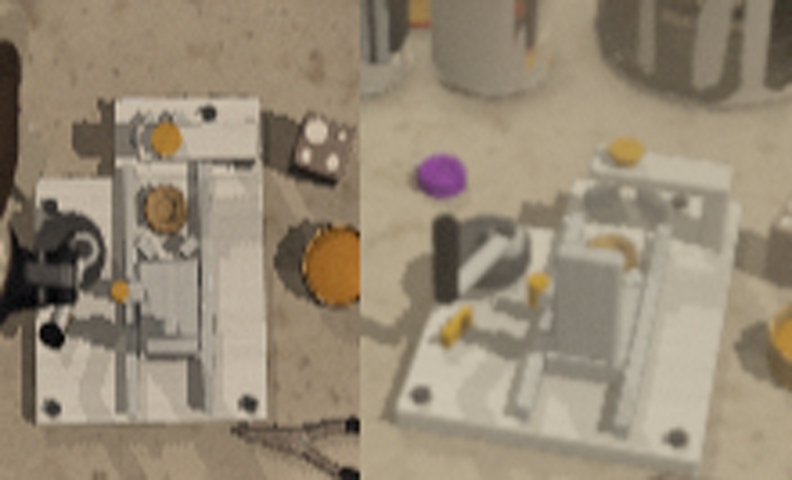

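The lever now lies over the rib, with the knob top at about 158° in world axes against a target of 159°. Next I move behind the push plate.

Emit:
carry_out:
  increments:
    - [0,0,0,0,-16,28,0]
    - [0,0,0,0,-16,28,0]
    - [0,0,0,0,-16,28,0]
    - [0,0,0,0,-17,28,0]
    - [0,0,0,0,0,0,0]
    - [0,0,0,0,0,0,0]

```text
time: 9.98
ee_pos: [0.3708, -0.3232, 0.1563]
tcp_rot: [-179.9, 90.0, 89.2]
wrist_force: [-0.3, 0.1, -0.3]
opening: -0.0001
```

Emit:
carry_out:
  increments:
    - [0,0,0,20,0,0,0]
    - [0,0,0,30,0,0,0]
    - [0,0,0,30,0,0,0]
    - [0,0,0,18,0,0,0]
    - [0,0,0,0,0,0,0]

```text
time: 10.6
ee_pos: [0.3705, -0.3226, 0.0574]
tcp_rot: [-131.8, 89.9, 137.4]
wrist_force: [-0.2, 0.3, 0.4]
opening: -0.0003
```

```bash
python3 c.py t9
```

```text
[ 0.37049227 -0.32256376  0.05739547] [-131.76495546   89.88503261  137.38140493]
359.1463603970824 [ 0.35189433 -0.32228665] -155.64161265887572
```

View pics/t9.png

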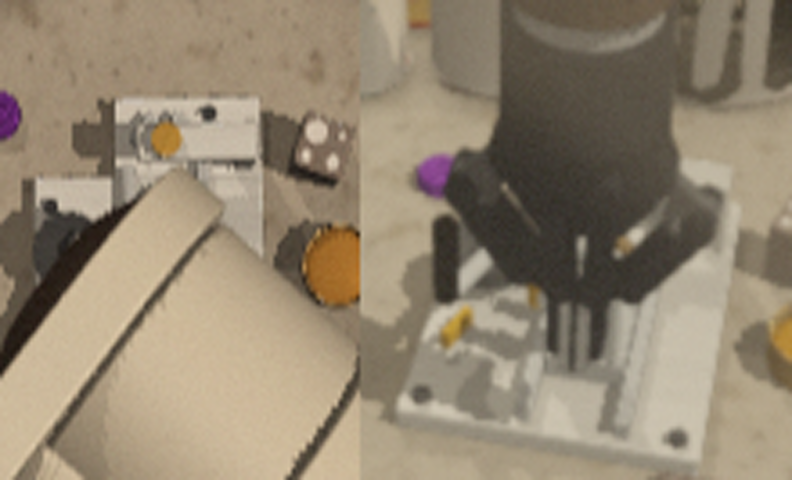

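Emit:
carry_out:
  increments:
    - [0,0,0,0,8,0,0]
    - [0,0,0,0,8,0,0]
    - [0,0,0,0,4,0,0]
    - [0,0,0,0,2,0,0]
    - [0,0,0,0,2,0,0]
    - [0,0,0,0,2,0,0]
    - [0,0,0,0,2,0,0]
    - [0,0,0,0,2,0,0]

```text
time: 11.7
ee_pos: [0.4005, -0.3239, 0.0582]
tcp_rot: [-107.0, 90.0, 162.1]
wrist_force: [-2.9, 1.0, 1.1]
opening: -0.0002
```

Emit:
carry_out:
  increments:
    - [0,0,0,0,3,0,0]
    - [0,0,0,0,3,0,0]
    - [0,0,0,0,3,0,0]
    - [0,0,0,0,3,0,0]
    - [0,0,0,0,0,0,0]

```text
time: 12.32
ee_pos: [0.4132, -0.3242, 0.0583]
tcp_rot: [79.6, 90.0, -11.3]
wrist_force: [-0.9, 0.7, 0.5]
opening: 0.0001
```

```bash
python3 c.py t10
```

```text
[ 0.41315865 -0.32417652  0.05826992] [ 79.60688184  89.96989633 -11.30074081]
359.0923773569081 [ 0.39456099 -0.32388189] -144.11452335762598
```

View pics/t10.png

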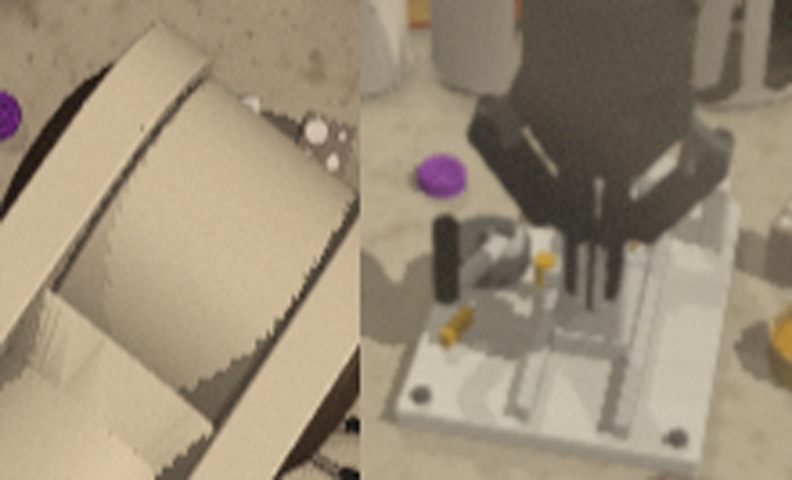

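Emit:
carry_out:
  increments:
    - [0,0,0,0,2,0,0]
    - [0,0,0,0,2,0,0]
    - [0,0,0,0,2,0,0]
    - [0,0,0,0,2,0,0]

```text
time: 12.92
ee_pos: [0.4208, -0.3243, 0.0583]
tcp_rot: [-17.0, 90.0, -108.0]
wrist_force: [-1.5, -0.5, 1.8]
opening: -0.0001
```

Emit:
carry_out:
  increments:
    - [0,0,0,0,2,0,0]
    - [0,0,0,0,2,0,0]
    - [0,0,0,0,2,0,0]
    - [0,0,0,0,2,0,0]

```text
time: 13.42
ee_pos: [0.4289, -0.3244, 0.0583]
tcp_rot: [98.2, 90.0, 7.3]
wrist_force: [-2.6, 0.7, 2.4]
opening: 0.0001
```

Emit:
carry_out:
  increments:
    - [0,0,0,0,2,0,0]
    - [0,0,0,0,2,0,0]
    - [0,0,0,0,2,0,0]

```text
time: 13.8
ee_pos: [0.4348, -0.3244, 0.0583]
tcp_rot: [-140.0, 90.0, 129.1]
wrist_force: [-2.3, 0.3, 1.4]
opening: -0.0001
```

Emit:
carry_out:
  increments:
    - [0,0,0,0,1,0,0]
    - [0,0,0,0,1,0,0]

```text
time: 14.05
ee_pos: [0.4367, -0.3245, 0.0582]
tcp_rot: [-160.8, 90.0, 108.2]
wrist_force: [-2.8, -0.3, 2.1]
opening: -0.0002
```

Emit:
carry_out:
  increments:
    - [0,0,0,0,1,0,0]
    - [0,0,0,0,1,0,0]

```text
time: 14.3
ee_pos: [0.4387, -0.3245, 0.0582]
tcp_rot: [-163.3, 90.0, 105.8]
wrist_force: [-1.9, 0.3, 1.2]
opening: -0.0
```

Emit:
carry_out:
  increments:
    - [0,0,0,0,1,0,0]
    - [0,0,0,0,1,0,0]

```text
time: 14.55
ee_pos: [0.4407, -0.3245, 0.0582]
tcp_rot: [-143.3, 90.0, 125.8]
wrist_force: [-2.3, 1.0, 1.8]
opening: -0.0001
```

Emit:
carry_out:
  increments:
    - [0,0,0,0,1,0,0]
    - [0,0,0,0,1,0,0]

```text
time: 14.8
ee_pos: [0.4414, -0.3245, 0.0582]
tcp_rot: [-91.1, 89.8, 177.9]
wrist_force: [-14.4, 3.3, 7.2]
opening: 0.0001
```

```bash
python3 c.py t11
```

```text
[ 0.44136152 -0.32453068  0.05821608] [-91.14412365  89.8327406  177.90423513]
359.0483587825318 [ 0.42276409 -0.32422176] -131.09452701572303
```

View pics/t11.png

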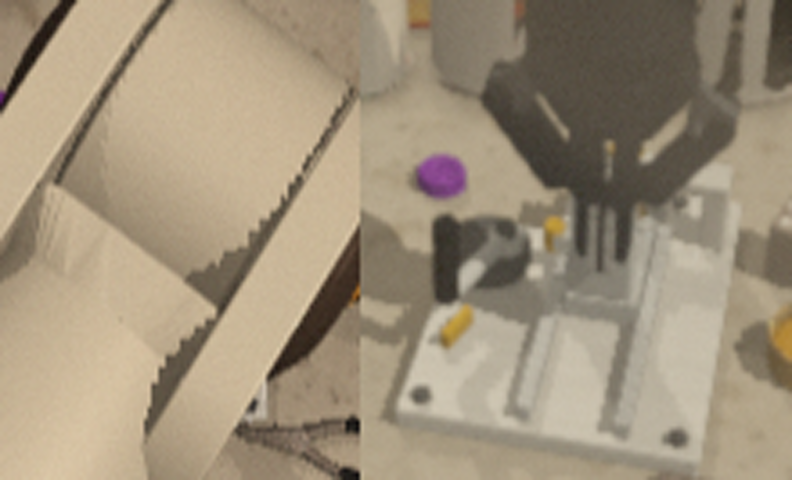

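Push force rose to about 14 N with the finger stopped at x = 0.4414, so the slide is at a hard stop. I'll back off and check from above.

Emit:
carry_out:
  increments:
    - [0,0,0,0,0,0,0]
    - [0,0,0,0,0,0,0]
    - [0,0,0,0,-3,0,0]
    - [0,0,0,0,-10,0,0]
    - [0,0,0,0,-20,0,0]
    - [0,0,0,-40,-20,0,0]
    - [0,0,0,-60,0,0,0]
    - [0,0,0,-60,-20,0,0]
    - [0,0,0,0,-40,40,0]
    - [0,0,0,0,-40,50,0]
    - [0,0,0,0,0,50,0]
    - [0,0,0,0,0,0,0]

```text
time: 16.4
ee_pos: [0.2874, -0.4633, 0.2162]
tcp_rot: [-141.9, 89.9, 127.0]
wrist_force: [-0.3, 0.1, -1.7]
opening: 0.0003
```

```bash
python3 c.py t12
```

```text
[ 0.28743764 -0.46330763  0.21620355] [-141.88046322   89.93681442  127.01503949]
358.89550270341545 [ 0.26884109 -0.4629491 ] -136.15319672378655
```

View pics/t12.png

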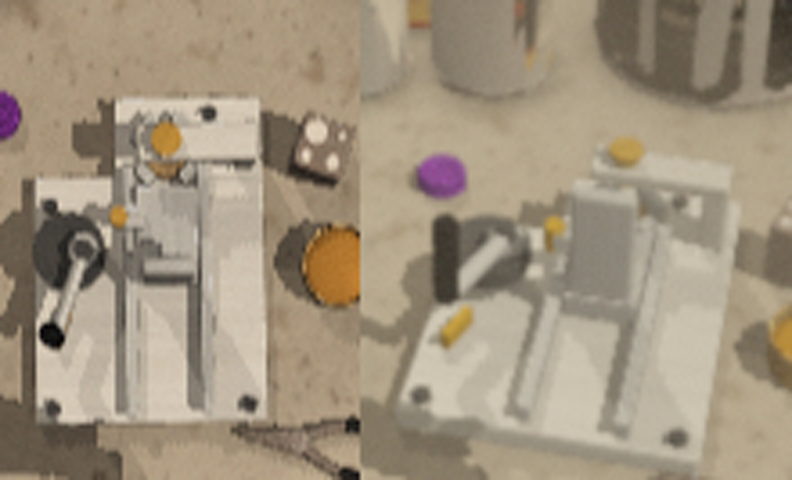

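```bash
python3 - <<'E'
from h import *
T=lambda u,v,z:pl("top",280+(u-1.8)/3.6,125+(v-2)/4,z)
for n,u,v,z in [("guide",166,139,.06),("roller",119,216,.037),("plate rear",170,282,.086),("capRear",166,177,.022),("knob",53,334,.085)]:
    P=T(u,v,z);print(n,P.round(4),np.degrees(np.arctan2(*(P[:2]-[.4718,-.268])[::-1])))
E
```

```text
guide [ 0.5332 -0.3229  0.06  ] -41.82545444677552
roller [ 0.4923 -0.2912  0.037 ] -48.416111222219364
plate rear [ 0.4477 -0.3227  0.086 ] -113.77864672636903
capRear [ 0.5172 -0.3229  0.022 ] -50.380508326245895
knob [ 0.4208 -0.2498  0.085 ] 160.34352804575303
```

```bash
python3 -c "
from workcell import job_done
print(job_done())"
```

```text
the job is handed in; nothing more can be done
None
```

I turned the cam to its low point by its knob, then pushed the slide forward by its push plate until it stopped. I backed the arm clear and handed the job in; no verdict was reported.

- **Cam:** I pushed the knob round with the side of the closed fingertips. In the last top view the lever lies over the index rib, with the knob at about 160° in world axes against an expected 159°. The wrist force readings stayed at or below about 3 N while I turned it.
- **Slide:** It moved with a push of about 2–3 N. It then stopped firmly at about 14 N, so I backed off. The images show the roller advanced about 44 mm from its start, which was 0–8 mm along its travel.
- **Cap:** Its rear edge is at x = 0.517 m, against 0.517–0.518 m expected when seated under the drill guide, so it is within about 1 mm.
- **Bystanders:** The pliers and the block look unmoved in the last views, and so does the part of the tin in view.

**Not checked directly:** I could not read the slide's exact travel. That it is fully home is inferred from the firm stop and the cap's position. The front of the cap is hidden under the arm, so I measured only its rear edge.

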